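# Set the parts dispenser to the green pocket and lock it

### The arm

A 6-joint arm with a two-finger parallel gripper is mounted at the origin on a cart in front of the work surface, level with it; the furniture and walls round the work are solid. World frame = base frame: x ahead of the robot, y to its left, z up, the work surface at z = 0. Lengths are in mm, angles in rad, forces in N, time in s.
With the tool pointing down it reaches from about 350 to 975 mm from the base axis. Payload 7.1 kg.
Tool frame: the origin (TCP) lies at the very end of the fingers, on their centre line; the grasp point (between the pads) lies 19 mm behind it; z points along the fingers, y is the line along which they close (so a half turn about z gives the same grasp; the last joint's range is limited). The gripper opens to 88 mm and grips with 3 to 60 N. Pads are 20 mm wide; open, the fingers measure 115 mm over their backs; the gripper's body (75 mm by 178 mm) begins 61 mm behind the grasp point.
Start: joints at [1.303, 0.423, 1.63, -0, 1.089, -0.019], TCP at [153.869, 605.747, 222.675] pointing down, gripper open.
Joint ranges: [-3, 3], [-0.9, 2.11], [0.09, 2.58], [-1.31, 4.45], [0.11, 2.69], [-2.54, 2.54]. Speed limits (rad/s): [2.39, 2.39, 3.01, 3.14, 3.14, 3.14].

### API

Orientations are given as a rotation vector (axis times angle).
In Python, from workcell import sensors, imaging, close_job gives the robot as it stands. The module is installed in compiled form; this text tells all that it offers.
- The arm moves only by the tool servo_tool, never from a script. Its argument "steps" is a list of rows, each a list of 3 entries, a list of its own where there are three numbers: the shift along the world's x, y, z in m, then the turn, a rotation vector about the world's x, y, z in degrees, then the opening, from -1 (shut) to 1 (fully open). A call has exactly 8 rows; each row shifts and turns the commanded pose from where the row before left it; what a row does not reach is not made up. A row lasts 1/12 s, in which the tool goes at most 41.7 mm and 7.16 degrees, less where a joint would pass 70% of its speed; a pose out of reach is approached as far as the arm can. A call is refused whole if a number of a shift passes 0.0417 or a number of a turn 7.16, either way. A call with a gripper value outside its range is refused whole. The fingers move at their own pace and stop on an object; the grip force is fixed at half the most. Time passes only in rows, so rows that do not move let the fingers close, or fill a call up. It gives the time, the measured TCP pose, the force, the opening and the grip force at its end, in the units of the state.
- sensors.get_obs(): the state, without advancing time (a new reading comes with each control period).
- imaging.get_image(name): name is "side" or "top" or "wrist"; returns a dict with "color" (400x640x3 uint8, blue, green, red), "range_z" (400x640 float32, mm along the optical axis (not along the pixel's ray), 0 where there is no reading), "vertical_fov" (degrees; the focal length in pixels is half the picture's height over the tangent of half this angle, whatever the lens; pixels are square), "cx", "cy" (the principal point, pixels), "rvec" (rotation vector, rad) and "tvec" (3), from world to camera coordinates, as OpenCV has them; the wrist camera has in their place "tool_from_camera" (4x4, takes a point from camera to tool coordinates, whose origin is the TCP and whose axes are the flange's). Camera axes: x right, y down, z forward; pixel columns grow to the right and rows downward; lengths in mm; the calibration is good to about 2 mm. The wrist camera is an equidistant fisheye: a pixel r from the principal point sees the ray r / f radians off the axis. A picture is of the moment at which its call begins: read the wrist's pose just before it.
- close_job(): hands the job in; it is judged then, once.
The state is a dict: "t": time; "qpos": joint angles; "qvel": joint speeds; "joint_torque": joint torques, N m; "ee_pos": TCP position; "orientation": TCP orientation; "ft_force": force on the tool from outside, world axes, zero at the start; "moment": the same for the moment, N m; "width": finger opening in mm; "grasp_force": force on a finger pad.
Only numpy, scipy, OpenCV 4.12 (cv2) and the standard library are available. Lean on these libraries where they do the work, as an engineer would, in place of code of your own. Each camera call takes 0.05 s, during which the arm holds its last target. There are 200 camera calls.

### The job

With a fingertip, push the orange tab on the round parts dispenser sideways until its pointer points squarely at the green mark, then press the white lock button in the middle all the way down so that it stays down. Only push and press: do not grip the tab, and leave the things lying around the dispenser where they are.

Things in the scene. Friction and masses are not known exactly. Their poses are not given: they have to be found in the camera images.
- dispenser: round small-parts dispenser screwed to the bench, it cannot move: light grey base flange 228 mm across and 12 mm high, on it a drum 164 mm across whose rotating dark cover ends 38 mm above the bench. Origin: centre of the underside, on the cover's vertical turning axis; its -x axis is its front
- cover (a joint): angle of the dark rotating cover (158 mm across, top at z = 38 mm) in rad: 0 with its pointer toward the dispenser's front (-x of the dispenser), growing counter-clockwise seen from above; stops at -2.1 and 2.1; starts near the front between two marks. It turns stiffly (about 0.18 N m, some 2.5 N at the tab) and stays where it is left; no clicks or springs
- tab_mid (a point): middle of the orange upright push tab that rises from the cover's edge, just behind the pointer. Its centre is 73 mm from the turning axis; the tab is 24 mm long radially, 16 mm thick across (between its two black-ribbed side faces, one of which is pushed), and stands from z = 38 to 80 mm (this point at z = 58 mm). The point's -x points radially outward, along the pointer
- pointer_tip (a point): tip of the orange pointer on the cover's rim, below the outer side of the tab, 90 mm from the turning axis, 36 mm above the bench; the line from the axis through this tip is where the cover points, and the cover's window lies on the same line. The point's -x points outward along it
- lock (a joint): travel of the lock button in m: 0 up (as found), 0.006 fully down; it needs about 3 N, has no spring and stays down
- lock_top (a point): middle of the top face of the white round lock button on the turning axis, 28 mm across, z = 62 mm when up, 56 mm when down; the dark hub collar round it is 44 mm across and its top is at z = 52 mm
- mark_green: green round mark, 22 mm across, 4 mm high, fixed on the base flange outside the cover, 101 mm from the turning axis; origin: centre of its underside (z = 12 mm). The six marks stand at cover angles of +-0.6, +-1.2 and +-1.8 rad; which colour is where changes
- mark_yellow: yellow round mark, 22 mm across, 4 mm high, fixed on the base flange outside the cover, 101 mm from the turning axis; origin: centre of its underside (z = 12 mm). The six marks stand at cover angles of +-0.6, +-1.2 and +-1.8 rad; which colour is where changes
- mark_red: red round mark, 22 mm across, 4 mm high, fixed on the base flange outside the cover, 101 mm from the turning axis; origin: centre of its underside (z = 12 mm). The six marks stand at cover angles of +-0.6, +-1.2 and +-1.8 rad; which colour is where changes
- mark_blue: blue round mark, 22 mm across, 4 mm high, fixed on the base flange outside the cover, 101 mm from the turning axis; origin: centre of its underside (z = 12 mm). The six marks stand at cover angles of +-0.6, +-1.2 and +-1.8 rad; which colour is where changes
- mark_white: white round mark, 22 mm across, 4 mm high, fixed on the base flange outside the cover, 101 mm from the turning axis; origin: centre of its underside (z = 12 mm). The six marks stand at cover angles of +-0.6, +-1.2 and +-1.8 rad; which colour is where changes
- mark_black: black round mark, 22 mm across, 4 mm high, fixed on the base flange outside the cover, 101 mm from the turning axis; origin: centre of its underside (z = 12 mm). The six marks stand at cover angles of +-0.6, +-1.2 and +-1.8 rad; which colour is where changes
- tape_measure: dark teal tape measure standing on its foot, 32x79x62 mm; loose bystander, origin at the centre of its underside
- screwdriver_1: screwdriver with red handle, lying, 29x202x28 mm; loose bystander, origin at the centre of its underside
- screwdriver_2: screwdriver with yellow handle, lying, 29x202x28 mm; loose bystander, origin at the centre of its underside
- pack_3: small clear fastener box with purple label, 60x73x26 mm; loose bystander, origin at the centre of its underside
- pack_4: small clear fastener box with blue label, 55x73x26 mm; loose bystander, origin at the centre of its underside
- pipe_cap: white round pipe cap, 68 mm across, 38 mm high; loose bystander, origin at the centre of its underside
- red_carton: red carton, 46x53x56 mm; loose bystander, origin at the centre of its underside

How it is judged:
By the outcome, as a careful person would: the job done as asked, in the order asked, and still so for the second after the job is handed in, with the robot touching nothing.
It also fails if it takes over 51 s, if anything falls off the work surface, if the arm or the gripper's body presses on something with over 40 N, if the wrist force passes 120 N, or if a joint passes its speed limit or range.

## Working session

There is one attempt and no reset: what is moved stays moved. The work goes in short steps, Python scripts to look and compute and a tool call to move; the robot and the scene stay as the last step left them, time stands still between calls to the robot, and variables do not carry over. Pictures are saved under pics/ and viewed, at most 10 in all, crops included, and the job is handed in when it is done.

Besides the shell and the picture viewer there is one more tool, called in YAML: its name, and indented under it one key for each argument. servo_tool: Moves the arm, as the interface text tells. Its arguments: {"type":"object","properties":{"steps":{"type":"array"}},"required":["steps"]}

```bash
mkdir -p pics
cat > h.py <<'E'
import numpy as np, cv2
from workcell import sensors, imaging
def grab(n):
    im=imaging.get_image(n); im['f']=im['color'].shape[0]/2/np.tan(np.radians(im['vertical_fov'])/2); return im
def cast(im,u,v,z):
    R,_=cv2.Rodrigues(np.array(im['rvec'],float)); t=np.array(im['tvec'],float).ravel()
    d=R.T@np.array([(u-im['cx'])/im['f'],(v-im['cy'])/im['f'],1]); c=-R.T@t
    return c+d*(z-c[2])/d[2]
def proj(im,p):
    R,_=cv2.Rodrigues(np.array(im['rvec'],float)); q=R@np.array(p,float)+np.array(im['tvec'],float).ravel()
    return q[:2]/q[2]*im['f']+[im['cx'],im['cy']]
E
python3 - <<'E'
from h import *
for n in('top','side'):
    im=grab(n); cv2.imwrite(f'pics/{n}0.png',im['color']); R,_=cv2.Rodrigues(np.array(im['rvec'],float)); print(n,im['f'],-R.T@np.array(im['tvec']).ravel(),R[2]); np.save(n+'.npy',im,allow_pickle=True)
print(sensors.get_obs())
E
```

```text
top 454.47849047585663 [ 239.83043278   61.56215196 1327.37726087] [ 0.19014906  0.01298831 -0.98166931]
side 499.72165509594225 [ 872.09001313 1236.29008346 1350.11383112] [-0.21127833 -0.65895429 -0.72190076]
{'t': 0.1, 'qpos': array([ 1.30304924e+00,  4.23764177e-01,  1.63060223e+00, -1.13866865e-05,
        1.08861574e+00, -1.90259787e-02]), 'qvel': array([ 0.00121259, -0.00360954, -0.0016114 ,  0.00018882,  0.00081995,
       -0.00107833]), 'joint_torque': array([-4.20292854e-04, -5.45616782e+01, -2.74324518e+01,  6.43888582e-02,
        1.88674981e-02, -8.19662738e-07]), 'ee_pos': array([153.71320004, 605.28235959, 221.9840498 ]), 'orientation': array([-3.89652215e-01, -3.11714390e+00,  2.16233322e-03]), 'ft_force': array([-0.41591737, -0.66200474, -0.80834764]), 'moment': array([ 0.01148768, -0.00219678, -0.01757156]), 'grasp_force': 0.0, 'width': 87.82947704788343}
```

View pics/top0.png

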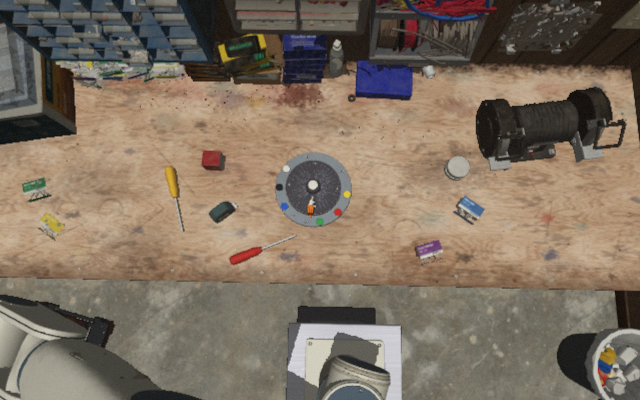

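View pics/side0.png

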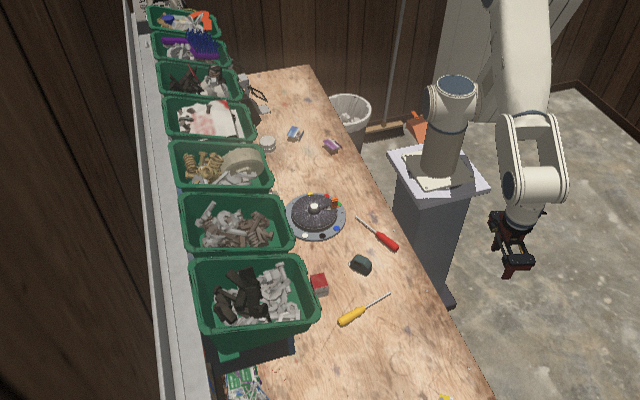

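Top view: dispenser centre at about (313,188), white button at the same spot, orange tab (311,205), green mark (320,222), red (338,212), yellow (347,194), blue (284,206), black (279,187), white (286,168). The red screwdriver lies at (265,248) and the tape measure at (223,212). The side view confirms this, with the dispenser at (315,215) and the arm clear of it.

Run:
```python
from h import *
im=np.load('top.npy',allow_pickle=True).item()
hsv=cv2.cvtColor(im['color'],cv2.COLOR_BGR2HSV)
def comp(lo,hi,near,r=12):
    m=cv2.inRange(hsv,np.array(lo),np.array(hi)); y,x=np.nonzero(m); k=np.hypot(x-near[0],y-near[1])<r
    return x[k].mean(),y[k].mean(),k.sum()
P={}
for n,lo,hi,near in [('green',(40,80,40),(85,255,255),(320,222)),('red',(0,120,60),(6,255,255),(338,212)),('yellow',(20,120,80),(35,255,255),(347,194)),('blue',(100,120,60),(125,255,255),(284,206)),('white',(0,0,150),(180,70,255),(286,168)),('black',(0,0,0),(180,255,50),(279,187))]:
    u,v,k=comp(lo,hi,near,8); P[n]=cast(im,u,v,16)[:2]; print(n,k,u,v,P[n].round(1))
from scipy.optimize import least_squares
M=np.array(list(P.values())[:5]); s=least_squares(lambda p:np.hypot(*(M-p[:2]).T)-101,[*M.mean(0)]); c=s.x; print('centre',c,s.fun.round(1))
u,v,k=comp((0,0,170),(180,60,255),(313,185),10); print('btn',k,cast(im,u,v,62))
for n,p in P.items(): d=p-c; print(n,np.degrees(np.arctan2(-d[1],-d[0])).round(1))
u,v,k=comp((5,150,120),(19,255,255),(311,205),14); print('tab',k,u,v,cast(im,u,v,75))
# objects
for n,uv,z in [('sd red tip',(296,236),8),('sd red end',(231,261),14),('tape',(223,212),30)]: print(n,cast(im,*uv,z).round())
cr=im['color'][145:235,265:365]; cv2.imwrite('pics/crop.png',cv2.resize(cr,None,fx=6,fy=6,interpolation=cv2.INTER_CUBIC))
```

```text
green 42 319.3333333333333 221.0 [437.8  77.3]
red 40 337.25 211.65 [466.5  25.5]
yellow 40 346.675 193.85 [520.2  -1.6]
blue 39 283.87179487179486 205.87179487179486 [480.6 182.4]
white 48 285.5208333333333 168.125 [595.2 181.6]
black 28 278.75 186.82142857142858 [537.6 199.6]
centre [536.69057092  98.41288801] [ 0.2  0.3  0.3 -0.   0.7]
btn 61 [535.89227323  98.40136637  62.        ]
green 12.1
red 46.1
yellow 80.7
blue -56.2
white -125.1
black -90.5
tab 46 310.0217391304348 208.93478260869566 [462.4562984  103.36858403  75.        ]
sd red tip [393. 144.   8.]
sd red end [317. 329.  14.]
tape [456. 357.  30.]
```

View pics/crop.png

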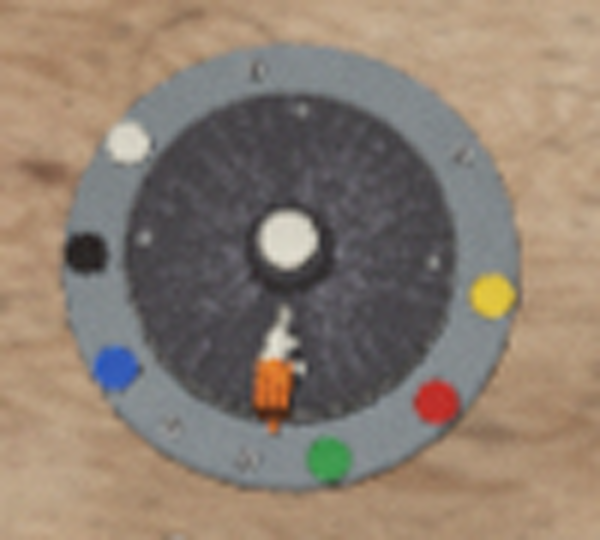

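The crop shows the pointer at (275,428) and the green mark at (329,459). The marks fit a 101 mm circle to within 0.7 mm, centred at (536.5, 98.4), which matches the button. Measured the cover's way (counter-clockwise) from world -x, green is at about 12.3° and the tab at about -4°. So I push the tab toward -y with closed fingers, from its +y side.

servo_tool:
  steps:
    - [[0.019,-0.028,0],[0,0,1.65],-1]
    - [[0.019,-0.028,0],[0,0,1.65],-1]
    - [[0.019,-0.028,0],[0,0,1.65],-1]
    - [[0.019,-0.028,0],[0,0,1.65],-1]
    - [[0.019,-0.028,0],[0,0,1.65],-1]
    - [[0.019,-0.028,0],[0,0,1.65],-1]
    - [[0.019,-0.028,0],[0,0,1.65],-1]
    - [[0.019,-0.028,0],[0,0,1.65],-1]

```text
t: 0.77
ee_pos: [306.3, 380.1, 222.5]
orientation: [-0.026, -3.141, 0.001]
ft_force: [-0.2, -0.2, 0.3]
width: 37.8
grasp_force: 0.0
```

servo_tool:
  steps:
    - [[0.019,-0.028,0],[0,0,1.65],-1]
    - [[0.019,-0.028,0],[0,0,1.65],-1]
    - [[0.019,-0.028,0],[0,0,1.65],-1]
    - [[0.019,-0.028,0],[0,0,1.65],-1]
    - [[0.019,-0.028,0],[0,0,1.65],-1]
    - [[0.019,-0.028,0],[0,0,1.65],-1]
    - [[0.019,-0.028,0],[0,0,1.65],-1]
    - [[0,0,0],[0,0,1.65],-1]

```text
t: 1.43
ee_pos: [441.4, 182.0, 222.7]
orientation: [-0.329, 3.123, -0.002]
ft_force: [-0.6, 0.4, -0.4]
width: 0.3
grasp_force: 0.0
```

```bash
cat >> h.py <<'E'
from scipy.spatial.transform import Rotation as Ro
def wrist():
    o=sensors.get_obs(); im=grab('wrist'); T=np.eye(4); T[:3,:3]=Ro.from_rotvec(o['orientation']).as_matrix(); T[:3,3]=o['ee_pos']
    im['W']=T@np.array(im['tool_from_camera']); return o,im
def castw(im,u,v,z):
    a=np.array([u-im['cx'],v-im['cy']]); r=np.hypot(*a); th=r/im['f']; a=a/max(r,1e-9)
    d=im['W'][:3,:3]@np.array([*(a*np.sin(th)),np.cos(th)]); c=im['W'][:3,3]; return c+d*(z-c[2])/d[2]
E
python3 - <<'E'
from h import *
o,im=wrist(); print(o['t'],o['ee_pos'],o['width'],o['ft_force'],Ro.from_rotvec(o['orientation']).as_matrix().round(3))
cv2.imwrite('pics/w1.png',im['color']); np.save('w1.npy',im,allow_pickle=True); print(im['f'],im['W'].round(2))
E
```

```text
1.4333 [441.35895806 181.9990215  222.68144429] 0.3393626065215427 [-0.58427691  0.40260322 -0.36256741] [[-0.978 -0.208  0.001]
 [-0.208  0.978 -0.001]
 [-0.001 -0.001 -1.   ]]
309.70691628693146 [[-2.1000e-01  9.4000e-01  2.6000e-01  3.6903e+02]
 [ 9.8000e-01  2.0000e-01  5.0000e-02  1.6640e+02]
 [-0.0000e+00  2.7000e-01 -9.6000e-01  3.8571e+02]
 [ 0.0000e+00  0.0000e+00  0.0000e+00  1.0000e+00]]
```

View pics/w1.png

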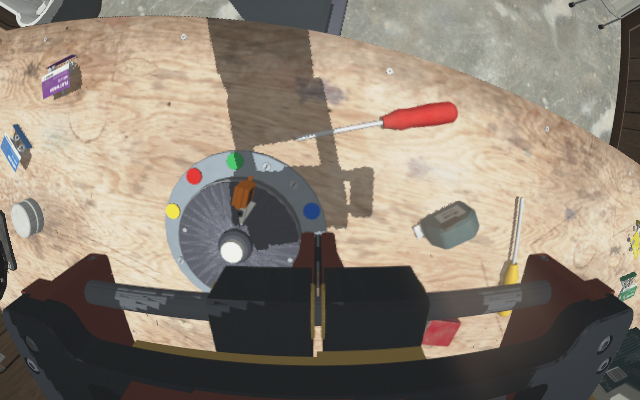

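The wrist view shows the button (233,247), tab (242,195), green (235,161), red (194,176) and yellow (173,211), with the closed fingertips near (318,236). A quick wrist check of the centre and green:

Run:
```python
from h import *
im=np.load('w1.npy',allow_pickle=True).item()
for n,u,v,z in [('btn',232,253,62),('green',235,161,16),('red',194,176,16),('yellow',173,211,16),('blue',312,211,16),('tab top',241,185,80),('tip',238,207-25,36)]: print(n,castw(im,u,v,z).round(1))
```

```text
btn [538.3  99.   62. ]
green [438.6  77.2  16. ]
red [467.8  25.4  16. ]
yellow [521.5  -0.8  16. ]
blue [481.6 183.   16. ]
tab top [450.1 102.8  80. ]
tip [458.9  89.5  36. ]
```

servo_tool:
  steps:
    - [[0.004,-0.009,-0.03],[0,0,0],-1]
    - [[0.004,-0.009,-0.03],[0,0,0],-1]
    - [[0.004,-0.009,-0.03],[0,0,0],-1]
    - [[0.004,-0.009,-0.03],[0,0,0],-1]
    - [[0.003,-0.006,-0.02],[0,0,0],-1]
    - [[0,0,-0.02],[0,0,0],-1]
    - [[0,0,-0.01],[0,0,0],-1]
    - [[0,0,0],[0,0,0],-1]

```text
t: 2.15
ee_pos: [456.1, 143.7, 50.8]
orientation: [0.332, -3.12, 0.001]
ft_force: [0.1, -0.9, -0.3]
width: 0.5
grasp_force: 0.0
```

servo_tool:
  steps:
    - [[0.001,-0.006,0],[0,0,0],-1]
    - [[0.001,-0.006,0],[0,0,0],-1]
    - [[0,-0.005,0],[0,0,0],-1]
    - [[0.001,-0.005,0],[0,0,0],-1]
    - [[0,-0.004,0],[0,0,0],-1]
    - [[0.001,-0.004,0],[0,0,0],-1]
    - [[0,-0.003,0],[0,0,0],-1]
    - [[0,0,0],[0,0,0],-1]

```text
t: 2.82
ee_pos: [462.0, 110.2, 52.9]
orientation: [-0.332, 3.124, -0.0]
ft_force: [-0.6, 0.4, 0.1]
width: 0.2
grasp_force: 0.0
```

Run:
```python
from h import *
o,im=wrist(); print(o['ee_pos'],o['ft_force'])
np.save('w2.npy',im,allow_pickle=True); t=grab('top'); np.save('t2.npy',t,allow_pickle=True)
a=cv2.resize(im['color'][120:320,180:440],(780,600)); cv2.imwrite('pics/w2.png',a)
```

```text
[462.02276519 110.1671112   52.85187452] [-0.63190471  0.42526367  0.06092547]
```

View pics/w2.png

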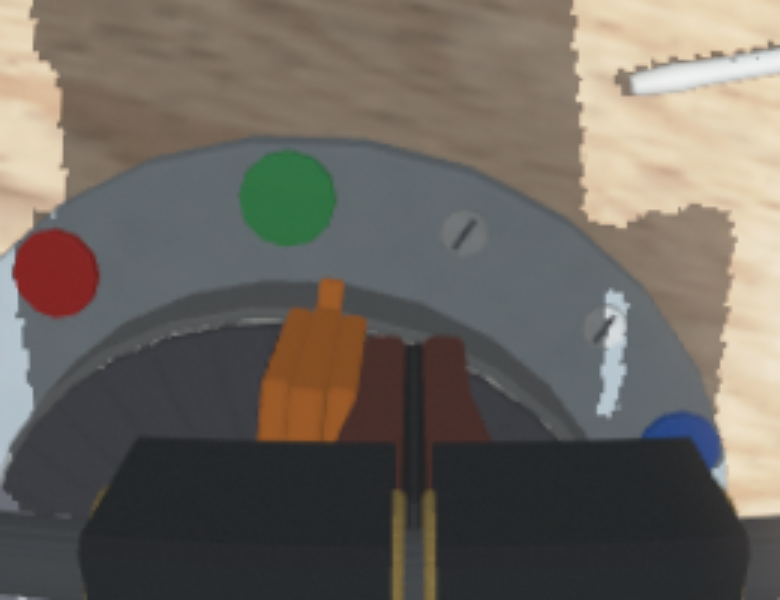

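The wrist crop shows the pointer tip at crop (331,281), green centred at (288,198), and the fingertips just right of the tab. I measure the pointer angle from it.

```bash
cat >> h.py <<'E'
C=np.array([537.3,98.6])
def ang(p,c=C): return np.degrees(np.arctan2(c[1]-p[1],c[0]-p[0]))
def meas(im):
    hsv=cv2.cvtColor(im['color'],cv2.COLOR_BGR2HSV)
    big=lambda m:max(cv2.findContours(m,cv2.RETR_EXTERNAL,cv2.CHAIN_APPROX_NONE)[0],key=cv2.contourArea)
    roi=np.zeros(hsv.shape[:2],np.uint8); roi[120:260,160:460]=255
    g=big(cv2.inRange(hsv,np.array((45,90,40)),np.array((85,255,255)))&roi); m=cv2.moments(g); G=castw(im,m['m10']/m['m00'],m['m01']/m['m00'],16)
    o=big(cv2.inRange(hsv,np.array((8,170,90)),np.array((18,255,255)))&roi)[:,0]; v0=o[:,1].min(); k=(o[:,1]>=v0+1)&(o[:,1]<=v0+5)
    top=o[k]; u=np.mean([top[top[:,1]==y,0].mean() for y in np.unique(top[:,1])]); P=castw(im,u,v0+3,36)
    return dict(green=G.round(1),tip=P.round(1),px=(u,v0),ag=ang(G),at=ang(P),r=np.hypot(*(P[:2]-C)),rg=np.hypot(*(G[:2]-C)))
E
python3 - <<'E'
from h import *
print(meas(np.load('w2.npy',allow_pickle=True).item()))
E
```

```text
{'green': array([438.5,  76.1,  16. ]), 'tip': array([450.4,  90.2,  36. ]), 'px': (np.float64(290.12), np.int32(213)), 'ag': np.float64(12.825620675591999), 'at': np.float64(5.541865499793214), 'r': np.float64(87.27577182894072), 'rg': np.float64(101.31956885882559)}
```

The tab has already moved to about 5.5°, against 12.5° for green, so roughly 9 mm remains. I advance 6 mm and measure again.

servo_tool:
  steps:
    - [[0.0002,-0.001,0],[0,0,0],-1]
    - [[0.0002,-0.001,0],[0,0,0],-1]
    - [[0.0002,-0.001,0],[0,0,0],-1]
    - [[0.0002,-0.001,0],[0,0,0],-1]
    - [[0.0002,-0.001,0],[0,0,0],-1]
    - [[0.0002,-0.001,0],[0,0,0],-1]
    - [[0,0,0],[0,0,0],-1]
    - [[0,0,0],[0,0,0],-1]

```text
t: 3.58
ee_pos: [463.0, 104.6, 52.6]
orientation: [0.332, -3.124, 0.0]
ft_force: [-1.2, 0.5, 0.4]
width: 0.6
grasp_force: 0.7
```

Run:
```python
from h import *
o,im=wrist(); print(o['ee_pos'],o['ft_force'],meas(im))
```

```text
[462.983873   104.60089599  52.58436485] [-1.16626278  0.52584038  0.35149855] {'green': array([438.4,  76.1,  16. ]), 'tip': array([451.4,  84.1,  36. ]), 'px': (np.float64(289.3), np.int32(213)), 'ag': np.float64(12.839182503653975), 'at': np.float64(9.574949175105493), 'r': np.float64(87.101286434166), 'rg': np.float64(101.39402609508181)}
```

servo_tool:
  steps:
    - [[0.0002,-0.0008,0],[0,0,0],-1]
    - [[0.0002,-0.0008,0],[0,0,0],-1]
    - [[0.0002,-0.0008,0],[0,0,0],-1]
    - [[0.0001,-0.0008,0],[0,0,0],-1]
    - [[0.0001,-0.0008,0],[0,0,0],-1]
    - [[0,0,0],[0,0,0],-1]
    - [[0,0,0],[0,0,0],-1]
    - [[0,0,0],[0,0,0],-1]

```text
t: 4.3
ee_pos: [464.2, 100.7, 52.8]
orientation: [-0.332, 3.123, -0.0]
ft_force: [-0.2, 1.2, 0.2]
width: 0.4
grasp_force: 0.4
```

Run:
```python
from h import *
o,im=wrist(); print(o['ee_pos'],o['ft_force'],meas(im))
```

```text
[464.24064084 100.69086658  52.7731698 ] [-0.17854179  1.17091042  0.16980812] {'green': array([438.4,  76.1,  16. ]), 'tip': array([452.2,  79.9,  36. ]), 'px': (np.float64(289.0), np.int32(212)), 'ag': np.float64(12.828621182650897), 'at': np.float64(12.386395047477004), 'r': np.float64(87.17653986905499), 'rg': np.float64(101.40765605525517)}
```

Within about 0.4°. I back off from the tab, rise and check from a free viewpoint.

servo_tool:
  steps:
    - [[-0.001,0.005,0],[0,0,0],-1]
    - [[-0.001,0.007,0],[0,0,0],-1]
    - [[-0.001,0.007,0],[0,0,0],-1]
    - [[0,0,0.02],[0,0,0],-1]
    - [[0,0,0.03],[0,0,0],-1]
    - [[0.01,-0.005,0.03],[0,0,0],-1]
    - [[0.02,-0.01,0.02],[0,0,0],-1]
    - [[0,0,0],[0,0,0],-1]

```text
t: 5.02
ee_pos: [496.6, 105.4, 157.3]
orientation: [-0.332, 3.113, 0.001]
ft_force: [1.0, 0.6, 0.1]
width: 0.3
grasp_force: 0.0
```

Run:
```python
from h import *
o,im=wrist(); print(o['ee_pos'],o['ft_force'],meas(im))
cv2.imwrite('pics/w3.png',cv2.resize(im['color'][80:280,160:420],(780,600)));np.save('w3.npy',im,allow_pickle=True)
```

```text
[496.62171726 105.4231013  157.31470708] [1.01657411 0.64807927 0.06875362] {'green': array([438.8,  76.3,  16. ]), 'tip': array([453.1,  80.6,  36. ]), 'px': (np.float64(301.4), np.int32(143)), 'ag': np.float64(12.74260650617883), 'at': np.float64(12.069064228045452), 'r': np.float64(86.05511560724143), 'rg': np.float64(101.0273547013816)}
```

View pics/w3.png

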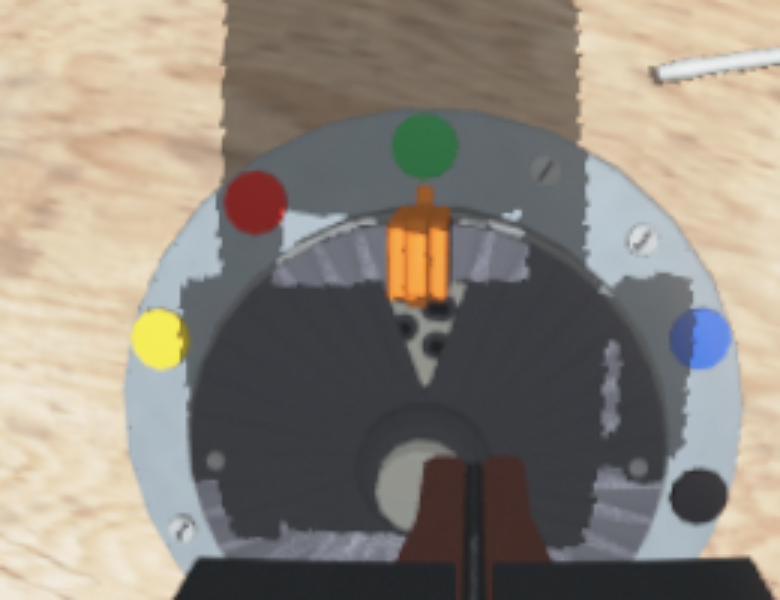

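The pointer (425,190), green mark (425,147), window apex (425,385) and hub are all on one line, so it's aligned to within about 0.5°. Now the button.

servo_tool:
  steps:
    - [[0.015,-0.003,0],[0,0,0],-1]
    - [[0.015,-0.002,0],[0,0,0],-1]
    - [[0.01,-0.002,-0.005],[0,0,0],-1]
    - [[0,0,-0.025],[0,0,0],-1]
    - [[0,0,-0.025],[0,0,0],-1]
    - [[0,0,-0.02],[0,0,0],-1]
    - [[0,0,-0.01],[0,0,0],-1]
    - [[0,0,0],[0,0,0],-1]

```text
t: 5.73
ee_pos: [527.9, 97.7, 64.4]
orientation: [0.332, -3.117, 0.0]
ft_force: [0.0, 0.4, 0.5]
width: 0.5
grasp_force: 0.0
```

The tool is 9 mm short in x and not yet touching the button. I correct that and then press gently.

servo_tool:
  steps:
    - [[0,0,0.004],[0,0,0],-1]
    - [[0.005,0.001,0],[0,0,0],-1]
    - [[0.004,0,0],[0,0,0],-1]
    - [[0,0,0],[0,0,0],-1]
    - [[0,0,0],[0,0,0],-1]
    - [[0,0,0],[0,0,0],-1]
    - [[0,0,0],[0,0,0],-1]
    - [[0,0,0],[0,0,0],-1]

```text
t: 6.4
ee_pos: [539.7, 98.7, 71.8]
orientation: [-0.332, 3.124, -0.0]
ft_force: [0.3, -0.6, -0.4]
width: 0.4
grasp_force: 0.0
```

Set at x 539.7, so I move back 2.5 mm and then press down.

servo_tool:
  steps:
    - [[-0.0025,0,-0.003],[0,0,0],-1]
    - [[0,0,-0.003],[0,0,0],-1]
    - [[0,0,-0.002],[0,0,0],-1]
    - [[0,0,-0.002],[0,0,0],-1]
    - [[0,0,-0.002],[0,0,0],-1]
    - [[0,0,-0.002],[0,0,0],-1]
    - [[0,0,0],[0,0,0],-1]
    - [[0,0,0],[0,0,0],-1]

```text
t: 7.07
ee_pos: [537.5, 98.8, 57.5]
orientation: [-0.332, 3.124, -0.0]
ft_force: [0.1, 0.1, 0.3]
width: 0.3
grasp_force: 0.0
```

servo_tool:
  steps:
    - [[0,0,-0.0005],[0,0,0],-1]
    - [[0,0,-0.0005],[0,0,0],-1]
    - [[0,0,-0.0005],[0,0,0],-1]
    - [[0,0,-0.0005],[0,0,0],-1]
    - [[0,0,-0.0005],[0,0,0],-1]
    - [[0,0,0],[0,0,0],-1]
    - [[0,0,0],[0,0,0],-1]
    - [[0,0,0],[0,0,0],-1]

```text
t: 7.73
ee_pos: [537.8, 98.8, 56.2]
orientation: [-0.332, 3.123, 0.0]
ft_force: [-1.8, -0.1, 11.4]
width: 0.7
grasp_force: 6.0
```

It has bottomed out at z = 56 with 11 N. A little more force, then lift straight up and check.

servo_tool:
  steps:
    - [[0,0,-0.0004],[0,0,0],-1]
    - [[0,0,-0.0004],[0,0,0],-1]
    - [[0,0,0],[0,0,0],-1]
    - [[0,0,0],[0,0,0],-1]
    - [[0,0,0],[0,0,0],-1]
    - [[0,0,0],[0,0,0],-1]
    - [[0,0,0],[0,0,0],-1]
    - [[0,0,0],[0,0,0],-1]

```text
t: 8.4
ee_pos: [537.9, 98.8, 56.1]
orientation: [-0.332, 3.123, 0.0]
ft_force: [-4.6, 0.2, 19.4]
width: 0.6
grasp_force: 9.8
```

servo_tool:
  steps:
    - [[0,0,0.005],[0,0,0],-1]
    - [[0,0,0.01],[0,0,0],-1]
    - [[0,0,0.025],[0,0,0],-1]
    - [[0,0,0.03],[0,0,0],-1]
    - [[0,0.02,0.03],[0,0,0],-1]
    - [[0,0.03,0.02],[0,0,0],-1]
    - [[0,0,0],[0,0,0],-1]
    - [[0,0,0],[0,0,0],-1]

```text
t: 9.07
ee_pos: [538.1, 149.8, 175.9]
orientation: [-0.336, 3.12, 0.001]
ft_force: [-0.4, 0.5, 0.5]
width: 0.5
grasp_force: 0.0
```

Run:
```python
from h import *
o,im=wrist(); print(o['t'],o['ee_pos'],meas(im))
cv2.imwrite('pics/w4.png',im['color']); s=grab('side')
R,_=cv2.Rodrigues(np.array(s['rvec'],float)); t=np.array(s['tvec']).ravel()
s0=np.load('side.npy',allow_pickle=True).item()
for n,q in(('before',s0),('after',s)):
    u,v=proj(q,[537.3,98.6,59]).round().astype(int); r=[]
    for j in range(-2,3):
        for i in range(-2,3):
            d=q['range_z'][v+j,u+i]; r.append((R.T@(np.array([(u+i-q['cx'])/q['f'],(v+j-q['cy'])/q['f'],1])*d-t))[2])
    print(n,np.median(r))
```

```text
Traceback (most recent call last):
  File "h.py", line 25, in meas
    g=big(cv2.inRange(hsv,np.array((45,90,40)),np.array((85,255,255)))&roi); m=cv2.moments(g); G=castw(im,m['m10']/m['m00'],m['m01']/m['m00'],16)
  File "h.py", line 23, in <lambda>
    big=lambda m:max(cv2.findContours(m,cv2.RETR_EXTERNAL,cv2.CHAIN_APPROX_NONE)[0],key=cv2.contourArea)
                 ~~~^^^^^^^^^^^^^^^^^^^^^^^^^^^^^^^^^^^^^^^^^^^^^^^^^^^^^^^^^^^^^^^^^^^^^^^^^^^^^^^^^^^^
ValueError: max() iterable argument is empty
```

The green mark now lies outside the region my script searches, so I widen it.

```bash
sed -i 's/roi\[120:260,160:460\]/roi[60:260,160:460]/' h.py
python3 - <<'E'
from h import *
o,im=wrist(); print(o['t'],o['ee_pos']); cv2.imwrite('pics/w4.png',cv2.resize(im['color'][40:260,120:400],(763,600)))
s=grab('side'); s0=np.load('side.npy',allow_pickle=True).item()
R,_=cv2.Rodrigues(np.array(s['rvec'],float)); t=np.array(s['tvec']).ravel()
for n,q in(('before',s0),('after',s)):
    u,v=proj(q,[537.3,98.6,59]).round().astype(int)
    print(n,np.median([(R.T@(np.array([(u+i-q['cx'])/q['f'],(v+j-q['cy'])/q['f'],1])*q['range_z'][v+j,u+i]-t))[2] for i in range(-2,3) for j in range(-2,3)]))
print(meas(im))
E
```

```text
9.1167 [537.0845126  148.86918885 174.52175866]
before 60.731527839039195
after 53.702133011131245
{'green': array([438.4,  76.3,  16. ]), 'tip': array([453.5,  74.9,  36. ]), 'px': (np.float64(261.28761904761905), np.int32(93)), 'ag': np.float64(12.694497196310376), 'at': np.float64(15.811500691045199), 'r': np.float64(87.12312485252406), 'rg': np.float64(101.41902028822132)}
```

View pics/w4.png

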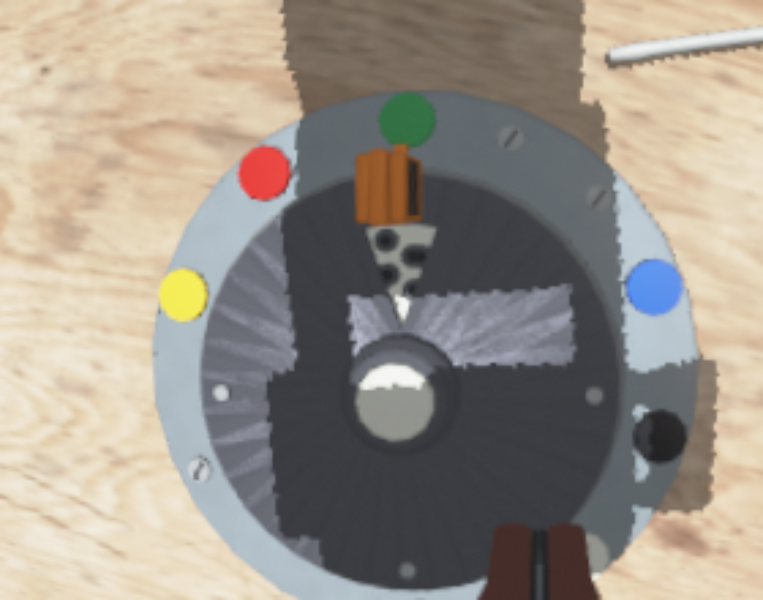

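The button is down (height drops 7 mm). In this oblique view the tab leans over part of the pointer, which biases the automatic reading. The pointer's visible tip is at crop (401,147), and I recompute from that and the window.

Run:
```python
from h import *
o,im=wrist()
f=lambda x,y,z:castw(im,120+x*280/763,40+y*220/600,z)
for n,x,y,z in[('tip',401,147,36),('apex',402,320,38),('winL',368,227,38),('winR',436,227,38),('red',265,173,16),('yellow',183,295,16),('blue',654,287,16),('black',659,436,16),('green',407,119,16)]:
    p=f(x,y,z); print(n,p.round(1),ang(p).round(2))
im3=np.load('w3.npy',allow_pickle=True).item(); g=lambda x,y,z:castw(im3,160+x/3,80+y/3,z)
for n,x,y,z in[('tip',425,188,36),('apex',425,386,38),('green',425,147,16),('red',256,202,16),('yellow',160,339,16),('blue',700,338,16),('black',698,495,16)]:
    p=g(x,y,z); print(n,p.round(1),ang(p).round(2))
```

```text
tip [449.3  79.4  36. ] 12.31
apex [510.1  92.   38. ] 13.53
winL [479.5  73.7  38. ] 23.33
winR [475.1  97.7  38. ] 0.83
red [466.6  24.5  16. ] 46.34
yellow [519.9  -2.2  16. ] 80.2
blue [480.9 180.8  16. ] -55.54
black [537.6 196.7  16. ] -90.15
green [437.3  75.9  16. ] 12.78
tip [450.1  80.2  36. ] 11.9
apex [511.3  92.7  38. ] 12.72
green [438.8  76.9  16. ] 12.45
red [467.4  25.1  16. ] 46.45
yellow [521.1  -1.7  16. ] 80.85
blue [481.6 181.8  16. ] -56.2
black [538.3 197.9  16. ] -90.6
```

```bash
python3 -c "
from workcell import close_job
print(close_job())"
```

```text
the job is handed in; nothing more can be done
None
```

The job is handed in: the pointer is at the green mark to within about 0.5°, the lock button is fully down and stayed down, and the arm touched only the tab and the button; no verdict was returned.

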